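Take up a brake adjuster through its inspection slot and shut the cover

ROBOT

A 7-joint arm with a two-finger parallel gripper is mounted at the origin on a cart in front of the work surface, level with it; the furniture and walls round the work are solid. World frame = base frame: x ahead of the robot, y to its left, z up, the work surface at z = 0. Lengths are in m, angles in rad, forces in N, time in s.
With the tool pointing down it reaches from about 0.4 to 0.875 m from the base axis. Payload 19.3 kg.
Tool frame: the origin (TCP) lies where the fingers leave the gripper's body, on its centre line; the fingertips stand bot.tip_reach ahead of it and the grasp point (between the pads) lies 54 mm ahead of it (bot.tip_reach is the distance from the TCP to the fingertips, in m); z points along the fingers, y is the line along which they close (so a half turn about z gives the same grasp; the last joint's range is limited). The gripper opens to 85 mm and grips with 20 to 120 N. Pads are 22 mm wide; open, the fingers measure 114 mm over their backs; the gripper's body (76 mm by 85 mm) begins 54 mm behind the grasp point. The pads swing forward as they close: fully open they stand 13 mm farther back than shut.
Start: joints at [-1.377, 0.521, -0.036, 1.599, 0.021, 1.021, -0.113], TCP at [0.163, 0.603, 0.304] pointing down, gripper open.
Joint ranges: [-2.91, 2.91], [-0.3, 2.13], [-1.5, 1.42], [0.17, 2.43], [-1.26, 4.41], [0.16, 1.93], [-2.52, 2.52]. Speed limits (rad/s): [1.89, 1.89, 2.39, 2.39, 3.01, 3.01, 3.01].

INTERFACE

Orientations are given as [roll, pitch, yaw] about the fixed x, y, z axes, in that order (R = Rz(yaw) Ry(pitch) Rx(roll)).
In Python, from workcell import bot gives the robot as it stands. The module is installed in compiled form; this text tells all that it offers.
- The arm moves only by the shell command python3 -m jog 'ROWS' [FORCE]. ROWS is JSON, a list that holds one entry, the list of rows, each a list of 7 numbers: the shift along the tool's x, y, z in mm, then the turn, a rotation vector about the tool's x, y, z in rad, then the opening, from 0 (shut) to 1 (fully open). In form: [[[tx, ty, tz, wx, wy, wz, fingers], ...]]. A call has 1 to 5 rows; each row shifts and turns the commanded pose from where the row before left it, along the tool's axes as they then stand; what a row does not reach is not made up. A row lasts 1/10 s, in which the tool goes at most 50 mm and 8.59 degrees, less where a joint would pass 70% of its speed; a pose out of reach is approached as far as the arm can. A call is refused whole if a number of a shift passes 50 or a number of a turn 0.15, either way. A call with a gripper value outside its range is refused whole. The fingers move at their own pace and stop on an object; FORCE is the grip in N (left out, the last holds). Time passes only in rows, so rows that do not move let the fingers close. It gives the time, the measured TCP pose, the force, the opening and the grip force at its end, in the units of the state.
- bot.observe(): the state, without advancing time (a new reading comes with each control period).
- bot.grab_frame(name): name is "scene" or "side" or "wrist"; returns a dict with "img" (420x560x3 uint8, red, green, blue), "intrinsics" (3x3 intrinsics, pixels), "k1" (the pictures are not rectified: a ray, as slopes to the right and down, at radius r is drawn at 1 + k1 r^2 times it, then the intrinsics apply), "R" (3x3) and "t" (3): a world point X has camera coordinates R X + t; the wrist camera has in their place "tool_from_camera" (4x4, takes a point from camera to tool coordinates, whose origin is the TCP and whose axes are the flange's). Camera axes: x right, y down, z forward; pixel columns grow to the right and rows downward; lengths in m; the calibration is good to about 2 mm. A picture is of the moment at which its call begins: read the wrist's pose just before it. There is no depth.
- bot.job_done(): hands the job in; it is judged then, once.
Trained networks look in a picture, given as the dict that the camera call returned (one of the last four; its "shot" number tells which), for a name from the list of things; names that differ only in an ending like _2 or _b are one class to them, and where a whole thing is asked for, a point or a joint stands for the part that bears it (a point fixed in the world has none). Each returns a list of dicts, best first, with "conf" (0 to 1); they miss things now and then, are a little off and sometimes report something else, mostly with a low value. They report only what shows in the picture. A call takes as long as a camera call.
- bot.trace(query, picture): "region" (420x560 bool, what is visible of it).
- bot.spot_point(query, picture): "xyz" ([x, y, z] in m, in world coordinates, good to about 4 mm: a listed point, or the origin of a listed thing).
The state is a dict: "clock": time; "qpos": joint angles; "qd": joint speeds; "joint_efforts": joint torques, N m; "position": TCP position; "tool_rot": TCP orientation; "force": force on the tool from outside, world axes, zero at the start; "moment": the same for the moment, N m; "grip_width": finger opening in m; "finger_force": force on a finger pad.
Only numpy, scipy, OpenCV 4.12 (cv2) and the standard library are available. Lean on these libraries where they do the work, as an engineer would, in place of code of your own. Each camera call takes 0.05 s, during which the arm holds its last target. There are 200 camera calls.

TASK

Take the adjusting spoon out of its wooden block and, with its blade through the slot in the sloping face of the adjuster housing, push the star wheel up the slope tooth by tooth until the needle on the dial points at the long thick mark. Then put the spoon back upright in its block and push the hinged cover gently down over the slot until it is fully shut, without slamming it. Leave the tools, tins and blocks lying around where they are.

Things in the scene. Friction and masses are not known exactly. Their poses are not given: they have to be found in the camera images.
- sloping_face: Face of the fixed grey adjuster housing (box 180 mm wide, 138 mm high), sloping up away from the robot at 28 degrees to the bench. Origin at the slot's centre on the outer surface, 105 mm above the bench. Axes: x up the slope, y to the left across the slot, z straight out of the face, leaning to the robot. Face: x -64 to +70, y -55 to +125 mm, 6 mm thick.
- slot (a point): Centre of the slot through the sloping face, on the outer surface (the face's origin and axes). Open over x = -28.5 to +28.5 mm (along the slope) and y = -13 to +13 mm; the star wheel runs right under it. Too short to push a tooth much more than one tooth spacing in a stroke.
- dial (a point): Centre of the white dial, 72 mm across, on the face 80 mm left of the slot. Eight marks 45 degrees apart; the long thick one is at the up-slope side. The dark needle (24 mm) turns with the star wheel one to one, clockwise seen from outside.
- wheel_axis (a point): Centre of the steel star wheel, 54 mm below the face's outer surface straight under the slot's centre; it turns about the face's y. Eight radial teeth 45 degrees (0.785 rad) apart, 7 mm thick, 20 mm wide, tip radius 45 mm, so a tooth under the slot's centre ends 9 mm below the outer surface. The gaps between the teeth are open down to radius 28 mm.
- star_wheel (a joint): Angle of the star wheel (rad), stops at 0 and 3.1. It grows when the teeth under the slot are pushed up the slope. The needle is at the long mark at 2.4. At value q the teeth stand at q - 2.26 + k*0.785 rad from the face's normal, positive up-slope. Friction (about 2 N at a tooth tip) holds it where it is left; no ratchet.
- spoon_handle (a point): Middle of the spoon's square wooden handle, 26 x 26 x 50 mm (25 mm to either side along z). Axes: z from blade to handle, y across the blade's width, x through its thickness. Below the handle a steel shoulder 34 x 42 x 8 mm, then a flat blade 5 mm thick (x), 16 wide (y), 70 long. Total 128 mm, 0.16 kg. In the block it hangs upright by its shoulder, this point 113 mm above the bench.
- spoon_tip (a point): Middle of the free end of the spoon's blade, 103 mm from the handle's middle along the spoon's axis.
- block_mouth (a point): Centre of the pocket's mouth in the top of the fixed wooden rest block (76 x 84 mm, 80 mm high). The pocket goes right through, 18 mm along its x and 29 mm along its y; the spoon's blade stands in it with play, its width along y. The spoon's shoulder rests on the block's top, so the handle's middle is then 33 mm above this point.
- cover (a joint): Opening angle of the dark steel cover of the slot (rad): 0 shut flat on the face, 1.6 to 1.9 as found, 2.1 at most. 66 mm wide, 6 mm thick, 92 mm from hinge to free edge, 0.6 kg. The stiff hinge holds it where it is left; 2 to 10 N at the free part swings it shut.
- cover_hinge (a point): Middle of the cover's hinge line, which runs along the face's y at the top of the slope (face coordinates x +60, z +6.5 mm). At angle q the cover points from here along (-cos q, 0, sin q) in the face's axes: shut, down the slope. Its surfaces are 3 mm to either side of that line.
- cover_edge (a point): Middle of the cover's free edge (a rounded bead, 8 mm thick), 92 mm from the hinge line.
- compound_bar: Bystander: green bar of polishing compound 42 x 69 mm, 34 mm high; origin under its middle.
- flat_tin: Bystander: closed flat brown tin 84 x 120 mm, 30 mm high; origin under its middle.
- brass_block: Bystander: brass bar 80 x 37 mm, 16 mm high; origin under its middle.
- gouge: Bystander: gouge 171 mm long with wooden handle, 27 mm high; origin under its middle.

How it is judged:
By the outcome, as a careful person would: the job done as asked, in the order asked, and still so for the second after the job is handed in, with the robot touching nothing.
It also fails if it takes over 72 s, if anything falls off the work surface, if the arm or the gripper's body presses on something with over 40 N, if the wrist force passes 120 N, or if a joint passes its speed limit or range.

## Working session

There is one attempt and no reset: what is moved stays moved. The work goes in short steps, Python scripts to look and compute and a shell command to move; the robot and the scene stay as the last step left them, time stands still between calls to the robot, and variables do not carry over. Pictures are saved under pics/ and viewed, at most 15 in all, crops included, and the job is handed in when it is done.

```bash
mkdir -p pics; python3 - <<'E'
from workcell import bot
import cv2, numpy as np
s=bot.observe(); print({k:np.round(v,3).tolist() for k,v in s.items()}, bot.tip_reach)
ims=[]
for n in ["scene","side"]:
    f=bot.grab_frame(n); ims.append(f["img"])
    for q in ["slot","dial","wheel_axis","spoon_handle","spoon_tip","block_mouth","cover_hinge","cover_edge","compound_bar","flat_tin","brass_block","gouge","sloping_face"]:
        r=bot.spot_point(q,f)
        print(n,q,[(np.round(d["xyz"],3).tolist(),round(d["conf"],2)) for d in r[:2]])
    print(np.round(f["R"],3).tolist(),np.round(f["t"],3))
cv2.imwrite("pics/a.png",ims[0][:,:,::-1]);cv2.imwrite("pics/b.png",ims[1][:,:,::-1])
E
```

```text
{'clock': 0.0, 'qpos': [-1.377, 0.522, -0.036, 1.6, 0.021, 1.021, -0.113], 'qd': [-0.001, -0.001, -0.0, 0.0, 0.001, -0.003, -0.0], 'joint_efforts': [0.001, -92.709, 1.98, -36.993, 0.018, 0.008, -0.0], 'position': [0.163, 0.603, 0.303], 'tool_rot': [-3.14, 0.0, 2.878], 'force': [-0.263, 0.184, -0.385], 'moment': [-0.006, -0.018, 0.051], 'finger_force': 0.0, 'grip_width': 0.085} 0.0726
scene slot [([0.596, 0.047, 0.109], 0.93)]
scene dial [([0.61, 0.126, 0.108], 0.66)]
scene wheel_axis [([0.624, 0.044, 0.062], 0.75)]
scene spoon_handle [([0.5, -0.298, 0.112], 0.65)]
scene spoon_tip [([0.496, -0.306, 0.081], 0.26)]
scene block_mouth [([0.498, -0.305, 0.079], 0.68), ([0.654, 0.044, 0.138], 0.31)]
scene cover_hinge [([0.652, 0.046, 0.137], 0.94)]
scene cover_edge [([0.616, 0.045, 0.225], 0.6)]
scene compound_bar [([0.51, 0.281, -0.001], 0.98), ([0.598, 0.046, 0.106], 0.42)]
scene flat_tin [([0.666, -0.192, -0.0], 0.78)]
scene brass_block [([0.436, -0.113, -0.003], 0.58)]
scene gouge [([0.668, -0.193, -0.0], 0.65), ([0.793, -0.153, 0.005], 0.61)]
scene sloping_face [([0.6, 0.047, 0.106], 0
[... 270 characters left out ...]
e spoon_handle [([0.498, -0.294, 0.111], 0.67), ([0.598, 0.047, 0.107], 0.64)]
side spoon_tip []
side block_mouth [([0.498, -0.299, 0.073], 0.57), ([0.503, -0.292, 0.112], 0.36)]
side cover_hinge [([0.497, -0.298, 0.079], 0.38)]
side cover_edge [([0.614, 0.045, 0.221], 0.72)]
side compound_bar [([0.51, 0.28, -0.001], 0.95), ([0.612, 0.046, 0.225], 0.6)]
side flat_tin [([0.792, -0.151, 0.002], 0.64), ([0.667, -0.19, 0.0], 0.61)]
side brass_block [([0.435, -0.114, -0.0], 0.52)]
side gouge [([0.79, -0.152, 0.003], 0.97)]
side sloping_face [([0.595, 0.044, 0.113], 0.97), ([0.598, 0.048, 0.11], 0.69)]
[[0.996, -0.086, -0.0], [-0.059, -0.676, -0.734], [0.063, 0.732, -0.679]] [-0.603  0.105  1.009]
```

View pics/a.png

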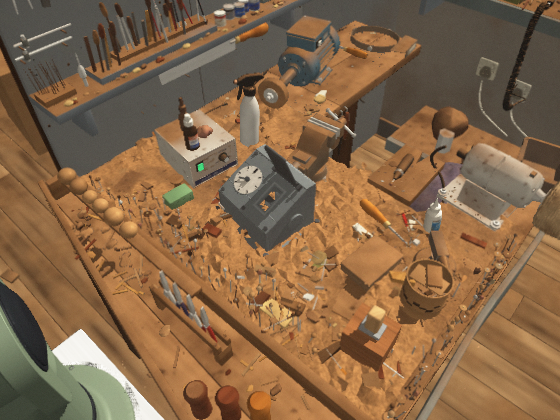

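View pics/b.png

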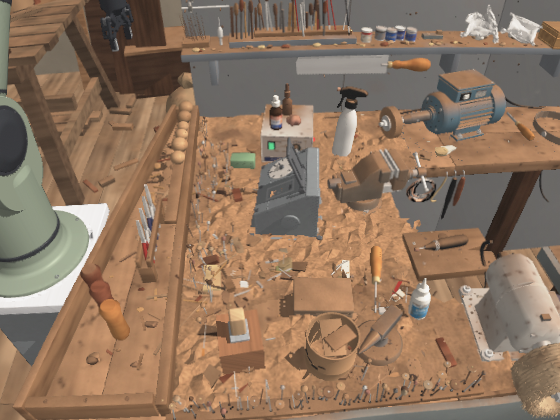

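The scene shows the housing at about (268,200) with the dial at (247,180) and the spoon's block at (372,330). The side view agrees: housing (290,195), block (240,340). I'll move over the block by way of the front of the housing.

```bash
R='x'
python3 -m jog '[[[-26,-24,-2.4,0,0,0,1],[-26,-24,-2.4,0,0,0,1],[-26,-24,-2.4,0,0,0,1],[-26,-24,-2.4,0,0,0,1],[-26,-24,-2.4,0,0,0,1]]]'
python3 -m jog '[[[-26,-24,-2.4,0,0,0,1],[-26,-24,-2.4,0,0,0,1],[-26,-24,-2.4,0,0,0,1],[-26,-24,-2.4,0,0,0,1],[-26,-24,-2.4,0,0,0,1]]]'
python3 -m jog '[[[-26,-24,-2.4,0,0,0,1],[-26,-24,-2.4,0,0,0,1],[-26,-24,-2.4,0,0,0,1],[-26,-24,-2.4,0,0,0,1],[-26,-24,-2.4,0,0,0,1]]]'
python3 - <<'E'
from workcell import bot
import numpy as np,cv2
s=bot.observe();print(np.round(s["qpos"],3),s["position"],s["tool_rot"])
f=bot.grab_frame("wrist");print(f["tool_from_camera"],f["k1"],f["intrinsics"]);cv2.imwrite("pics/c.png",f["img"][:,:,::-1])
E
```

```text
clock: 1.9
position: [0.2578, 0.4524, 0.3161]
tool_rot: [3.141, 0.0, 2.878]
force: [0.9, -0.2, 0.1]
grip_width: 0.0855
finger_force: 0.0
clock: 2.4
position: [0.352, 0.3026, 0.3282]
tool_rot: [3.141, 0.0, 2.878]
force: [1.4, 0.3, 0.4]
grip_width: 0.0854
finger_force: 0.0
clock: 2.9
position: [0.4462, 0.1528, 0.3402]
tool_rot: [3.141, 0.0, 2.878]
force: [0.5, 0.6, -0.2]
grip_width: 0.0858
finger_force: 0.0
[-0.599  0.234  0.172  1.952 -0.049  0.959  0.903] [0.44622493 0.15278633 0.34023267] [3.14121080e+00 3.73792679e-04 2.87785203e+00]
[[-3.91846345e-04 -9.49366798e-01 -3.14169586e-01  8.07300236e-02]
 [ 9.99999687e-01 -5.87753057e-04  5.28845002e-04 -3.62698034e-04]
 [-6.86722021e-04 -3.14169281e-01  9.49366732e-01 -6.93945001e-02]
 [ 0.00000000e+00  0.00000000e+00  0.00000000e+00  1.00000000e+00]] -0.0005901155419292844 [[328.80093249   0.         279.0768167 ]
 [  0.         328.80093249 204.81688143]
 [  0.           0.           1.        ]]
```

View pics/c.png

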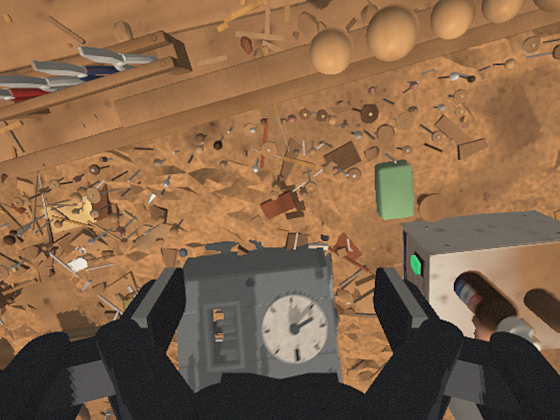

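Wrist view from the front of the housing: slot at about (219,335), dial at (294,328), its long mark below the centre at (297,355), and the needle pointing up-right. I'll measure these more precisely.

```bash
cat > h.py <<'E'
from workcell import bot
import numpy as np,cv2
from scipy.spatial.transform import Rotation as Ro
def shot(n="wrist"):
    s=bot.observe(); f=bot.grab_frame(n)
    if n=="wrist":
        T=np.eye(4);T[:3,:3]=Ro.from_euler("xyz",s["tool_rot"]).as_matrix();T[:3,3]=s["position"]
        C=T@f["tool_from_camera"]; f["R"]=C[:3,:3].T; f["t"]=-f["R"]@C[:3,3]
    return f
def ray(f,uv):
    K=np.array(f["intrinsics"]);d=cv2.undistortPoints(np.array([[uv]],float),K,np.array([f["k1"],0,0,0.]))[0,0]
    R=np.array(f["R"]);return -R.T@np.array(f["t"]), R.T@np.array([*d,1.])
def onplane(f,uv,p,n):
    c,d=ray(f,uv);return c+d*(np.dot(n,np.subtract(p,c))/np.dot(n,d))
def proj(f,X):
    v,_=cv2.Rodrigues(np.array(f["R"]));return cv2.projectPoints(np.array(X,float).reshape(-1,3),v,np.array(f["t"]),np.array(f["intrinsics"]),np.array([f["k1"],0,0,0.]))[0].reshape(-1,2)
def face(o,yaw):
    M=Ro.from_euler("ZY",[yaw,-np.radians(28)]).as_matrix() # columns x(up slope),y,z
    return np.array(o),M
def spots(f,qs):
    for q in qs:
        print(q,[(np.round(d["xyz"],4).tolist(),round(d["conf"],2)) for d in bot.spot_point(q,f)[:2]])
E
python3 - <<'E'
from h import *
f=shot()
spots(f,["slot","dial","sloping_face","cover_hinge","cover_edge"])
o,M=face([.598,.048,.105],-.1)
for uv in [(219,337),(294,328)]: print(onplane(f,uv,o,M[:,2]))
cv2.imwrite("pics/d.png",cv2.resize(f["img"][240:390,170:360,::-1],None,fx=4,fy=4,interpolation=cv2.INTER_CUBIC))
E
```

```text
slot [([0.5966, 0.0469, 0.1054], 0.75), ([0.5981, 0.0491, 0.1069], 0.56)]
dial [([0.6091, 0.127, 0.1001], 0.96)]
sloping_face [([0.5963, 0.0475, 0.1074], 0.89)]
cover_hinge []
cover_edge []
[0.60070713 0.03588939 0.10707508]
[0.61066549 0.12015082 0.10787078]
```

View pics/d.png

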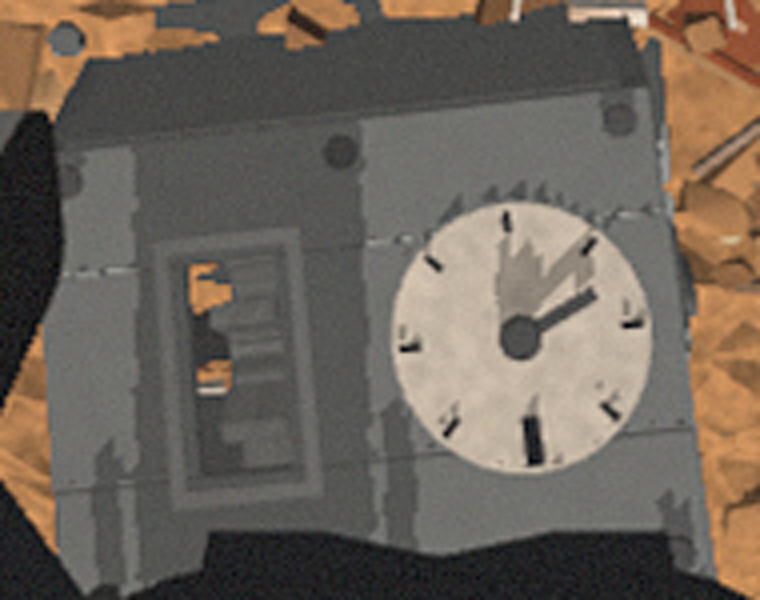

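The zoom shows the slot centre at about (230,332), the dial centre at (300.5,324), the long mark at (303,350) and the needle tip at (318.8,313).

```bash
python3 - <<'E'
from h import *
f=shot()
o,M=face([.597,.048,.105],-.12)
g=lambda u,v:onplane(f,(170+u/4,240+v/4),o,M[:,2])
s,d,m,n=g(240,367),g(522,337),g(533,440),g(595,293)
print(s,d,d-s,np.linalg.norm(d-s))
e=M.T@(m-d),M.T@(n-d);print(e)
am,an=[np.arctan2(v[1],v[0]) for v in e];print("mark,needle",am,an,"q~",2.4-((an-am)%(2*np.pi)))
for c in [(183,258),(275,248),(298,470),(203,480)]: print(M.T@(g(*c)-o))
y=M[:,1];print(np.arctan2(-(d-s)[0],(d-s)[1]))
E
```

```text
[0.59539818 0.05734587 0.10355954] [0.60583278 0.13623826 0.10404614] [0.01043459 0.07889239 0.00048661] 0.07958094272747179
(array([ 2.71094669e-02, -7.04686415e-04,  2.04237565e-17]), array([-9.28487532e-03,  2.17484053e-02,  2.75069754e-17]))
mark,needle -0.0259882559083715 1.9742939008550793 q~ 0.39971784323654935
[-3.43751850e-02 -4.24375461e-03 -2.73815426e-17]
[-3.39841144e-02  2.23624559e-02 -4.92526086e-18]
[ 2.57437076e-02  2.24484298e-02 -3.22875897e-17]
[ 2.54655631e-02 -4.26686284e-03 -6.25446158e-17]
-0.13150035129817864
```

```bash
python3 - <<'E'
from h import *
im=[]
for n in ["wrist","scene","side"]:
    f=shot(n); 
    if n=="wrist": print(bot.observe()["position"],bot.observe()["tool_rot"])
    spots(f,["slot","dial"])
    g=f["img"].copy()
    p=[]
    for (o,c) in [((.597,.048,.105),(255,0,0)),((.5955,.057,.105),(0,255,0))]:
        o,M=face(o,-.13)
        for poly in [[(-28.5,-13),(-28.5,13),(28.5,13),(28.5,-13)],[(36*np.cos(a),80+36*np.sin(a)) for a in np.linspace(0,6.28,24)]]:
            P=[o+M@np.array([a/1e3,b/1e3,0]) for a,b in poly]; q=proj(f,P); p.append(q)
            cv2.polylines(g,[np.round(q*16).astype(np.int32)],True,c,1,cv2.LINE_8,4)
    p=np.vstack(p);a=np.maximum(p.min(0).astype(int)-15,0);b=p.max(0).astype(int)+15
    c=cv2.resize(g[a[1]:b[1],a[0]:b[0]],(380,290),interpolation=cv2.INTER_CUBIC);im.append(c)
im.append(im[0]*0)
cv2.imwrite("pics/e.png",np.vstack([np.hstack(im[:2]),np.hstack(im[2:])])[:,:,::-1])
E
```

```text
[0.44523861 0.15488776 0.33987648] [ 3.14151065e+00 -1.73905168e-04  2.87922693e+00]
slot [([0.5987, 0.0473, 0.1069], 0.61)]
dial [([0.6099, 0.1317, 0.1025], 0.56)]
slot [([0.601, 0.0465, 0.1089], 0.97), ([0.4964, -0.3056, 0.0804], 0.53)]
dial [([0.609, 0.1301, 0.1062], 0.9), ([0.6227, 0.047, 0.0586], 0.25)]
slot [([0.5966, 0.0499, 0.107], 0.66), ([0.6448, 0.0414, 0.1392], 0.45)]
dial [([0.6116, 0.127, 0.1058], 0.92), ([0.5946, 0.0499, 0.1064], 0.72)]
```

View pics/e.png

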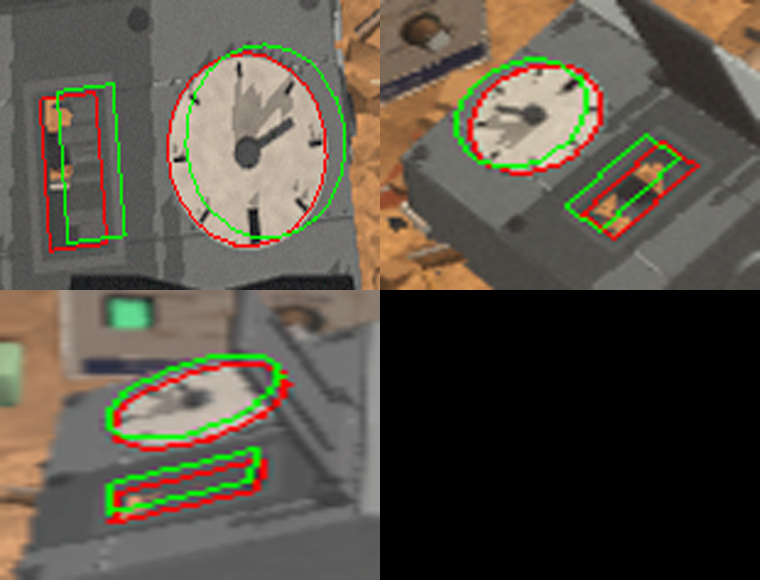

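The red model outline (origin (0.597, 0.048, 0.105), yaw -0.13) fits the slot and dial in all three views. The green one doesn't. Wheel angle is about 0.4. Next, over to the block.

```bash
python3 -m jog '[[[-8,-34.5,3,0,0,0,1],[-8,-34.5,3,0,0,0,1],[-8,-34.5,3,0,0,0,1],[-8,-34.5,3,0,0,0,1]]]' >/dev/null
python3 -m jog '[[[-8,-34.5,3,0,0,0,1],[-8,-34.5,3,0,0,0,1],[-8,-34.5,3,0,0,0,1],[-8,-34.5,3,0,0,0,1]]]' >/dev/null
python3 -m jog '[[[-8,-34.5,3,0,0,0,1],[-8,-34.5,3,0,0,0,1],[-8,-34.5,3,0,0,0,1],[-8,-34.5,3,0,0,0,1],[0,0,0,0,0,0,1]]]'
python3 - <<'E'
from h import *
print(np.round(bot.observe()["qpos"],2))
f=shot(); spots(f,["spoon_handle","block_mouth"])
g=f["img"].copy()
for yaw,c in [(0,(255,0,0)),(-.2,(0,255,0))]:
    Rz=Ro.from_euler("z",yaw).as_matrix()
    P=[np.array([.4985,-.298,.08])+Rz@np.array([a,b,0]) for a,b in [(-.038,-.042),(-.038,.042),(.038,.042),(.038,-.042)]]
    P2=[np.array([.4985,-.298,.138])+Rz@np.array([a,b,0]) for a,b in [(-.013,-.013),(-.013,.013),(.013,.013),(.013,-.013)]]
    P3=[np.array([.4985,-.298,.088])+Rz@np.array([a,b,0]) for a,b in [(-.017,-.021),(-.017,.021),(.017,.021),(.017,-.021)]]
    for p in (P,P2,P3): cv2.polylines(g,[np.round(proj(f,p)*16).astype(np.int32)],True,c,1,cv2.LINE_8,4)
q=proj(f,[.4985,-.298,.08])[0].astype(int);print(q)
a=np.clip(q-[100,75],0,[360,270])
cv2.imwrite("pics/f.png",cv2.resize(g[a[1]:a[1]+150,a[0]:a[0]+200,::-1],(800,600),interpolation=cv2.INTER_CUBIC));print(a)
E
```

```text
clock: 5.05
position: [0.4293, -0.2746, 0.3036]
tool_rot: [-3.14, -0.0, 2.873]
force: [0.0, 1.5, 0.2]
grip_width: 0.0856
finger_force: 0.0
[ 0.15  0.36  0.39  1.92 -0.17  0.9   1.93]
spoon_handle [([0.4976, -0.3009, 0.1087], 0.86)]
block_mouth []
[275 259]
[175 184]
```

View pics/f.png

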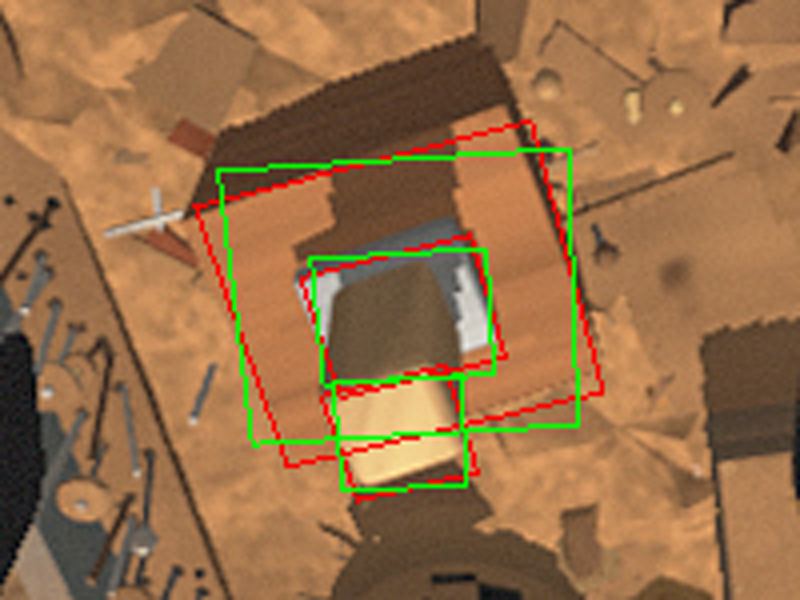

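The yellow handle top sits at about (402,432) in the crop, the shoulder's wide side runs across the image, and the block is turned by about +0.07 rad. I'll turn the tool to match and move over the spoon.

```bash
python3 -m jog '[[[0,0,0,0,0,-0.112,1],[0,0,0,0,0,-0.112,1],[0,0,0,0,0,-0.112,1],[0,0,0,0,0,0,1]]]' >/dev/null
python3 -m jog '[[[-22,-10,21,0,0,0,1],[-22,-10,21,0,0,0,1],[-22,-10,21,0,0,0,1],[0,0,0,0,0,0,1],[0,0,0,0,0,0,1]]]'
python3 - <<'E'
from h import *
print(np.round(bot.observe()["qpos"],2))
f=shot(); spots(f,["spoon_handle","block_mouth"])
g=f["img"].copy()
for yaw,c in [(.07,(255,0,0))]:
    Rz=Ro.from_euler("z",yaw).as_matrix()
    for z,a,b in [(.08,.038,.042),(.138,.013,.013),(.088,.017,.021)]:
        P=[np.array([.497,-.300,z])+Rz@np.array([a*i,b*j,0]) for i,j in [(-1,-1),(-1,1),(1,1),(1,-1)]]
        cv2.polylines(g,[np.round(proj(f,P)*16).astype(np.int32)],True,c,1,cv2.LINE_8,4)
cv2.imwrite("pics/g.png",cv2.resize(g[220:420,150:410,::-1],(780,600),interpolation=cv2.INTER_CUBIC))
E
```

```text
clock: 6.1
position: [0.4982, -0.2951, 0.2406]
tool_rot: [3.141, -0.001, -3.071]
force: [-0.7, 0.4, 0.2]
grip_width: 0.0852
finger_force: 0.0
[ 0.24  0.54  0.28  1.8  -0.19  0.83  2.25]
spoon_handle [([0.4978, -0.2995, 0.1126], 0.92)]
block_mouth []
```

View pics/g.png

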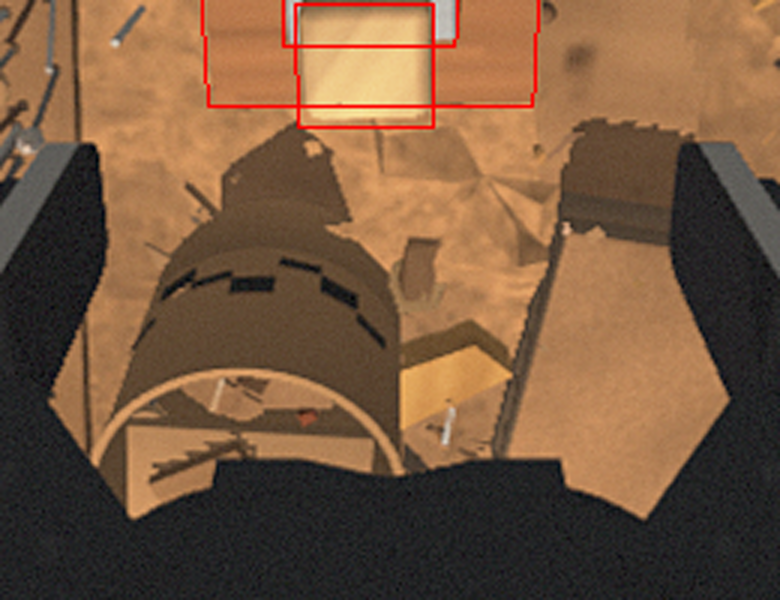

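The outline fits: handle at (0.4965, -0.300). Lowering onto it and gripping.

```bash
python3 -m jog '[[[2,-5,20,0,0,0,1],[0,0,20,0,0,0,1],[0,0,20,0,0,0,1],[0,0,10,0,0,0,1],[0,0,0,0,0,0,1]]]'
python3 -m jog '[[[0,0,0,0,0,0,0],[0,0,0,0,0,0,0],[0,0,0,0,0,0,0],[0,0,0,0,0,0,0],[0,0,0,0,0,0,0]]]' 100
python3 -m jog '[[[0,0,0,0,0,0,0],[0,0,0,0,0,0,0],[0,0,-10,0,0,0,0],[0,0,-15,0,0,0,0],[0,0,-15,0,0,0,0]]]'
```

```text
clock: 6.75
position: [0.4963, -0.3006, 0.1706]
tool_rot: [3.141, -0.001, -3.07]
force: [-0.4, 0.4, -0.2]
grip_width: 0.0856
finger_force: 0.0
clock: 7.25
position: [0.4969, -0.301, 0.1716]
tool_rot: [-3.141, 0.001, -3.069]
force: [-2.5, 1.5, 10.2]
grip_width: 0.0248
finger_force: 98.2
clock: 7.75
position: [0.4967, -0.301, 0.2124]
tool_rot: [-3.141, 0.0, -3.07]
force: [-0.1, -0.5, -1.3]
grip_width: 0.0247
finger_force: 98.1
```

Gripped and lifted; the weight reads on the wrist. Lifting clear and carrying it in front of the housing, then tilting to the face normal.

```bash
python3 -m jog '[[[0,0,-25,0,0,0,0],[0,0,-30,0,0,0,0],[0,0,-33,0,0,0,0],[-3,20,0,0,0,0,0],[-3,36,0,0,0,0,0]]]' >/dev/null
python3 -m jog '[[[-3,36,0,0,0,0,0],[-3,36,0,0,0,0,0],[-3,36,0,0,0,0,0],[-3,36,0,0,0,0,0],[-3,36,0,0,0,0,0]]]' >/dev/null
python3 -m jog '[[[-3,36,0,0,0,0,0],[-3,36,0,0,0,0,0],[-3,36,0,0,0,0,0],[-3,20,0,0,0,0,0],[0,0,0,0,0,0,0]]]'
python3 -m jog '[[[0,0,0,0,-0.098,0.04,0],[0,0,0,0,-0.098,0.04,0],[0,0,0,0,-0.098,0.04,0],[0,0,0,0,-0.098,0.04,0],[0,0,0,0,-0.098,0.04,0]]]'
cat >> h.py <<'E'
O,M=face([.597,.048,.105],-.13)
L=.161
def rel():
    s=bot.observe();R=Ro.from_euler("xyz",s["tool_rot"]).as_matrix();p=np.array(s["position"])
    Rd=np.c_[-M[:,0],M[:,1],-M[:,2]]
    print("tip in face mm",np.round(M.T@(p+L*R[:,2]-O)*1e3,1),"rotvec to face stance (tool)",np.round((Ro.from_matrix(R.T@Rd)).as_rotvec(),3),"F tool",np.round(R.T@np.array(s["force"]),1),"clock",s["clock"])
E
python3 -c "
from h import *
rel();print(np.round(bot.observe()['qpos'],2))"
```

```text
clock: 9.25
position: [0.5034, 0.0675, 0.2999]
tool_rot: [3.141, 0.001, -3.065]
force: [-1.2, -0.4, -0.0]
grip_width: 0.025
finger_force: 98.3
clock: 9.75
position: [0.5033, 0.0634, 0.3001]
tool_rot: [3.083, 0.491, 2.991]
force: [1.0, -1.3, -3.0]
grip_width: 0.025
finger_force: 98.1
tip in face mm [ 8.2 10.9 56. ] rotvec to face stance (tool) [ 0.049  0.002 -0.018] F tool [ 0.4 -1.4  3.1] clock 9.75
[-0.73  0.22  0.47  2.24  0.21  0.25  0.95]
```

```bash
python3 -m jog '[[[4,-3,10,0.049,0,-0.018,0],[0,0,15,0,0,0,0],[0,0,15,0,0,0,0],[0,0,5,0,0,0,0],[0,0,0,0,0,0,0]]]' >/dev/null
python3 - <<'E'
from h import *
rel();print(np.round(bot.observe()['qpos'],2))
f=shot(); g=f["img"].copy()
P=[O+M@np.array([a,b,0])/1e3 for a,b in [(-28.5,-13),(-28.5,13),(28.5,13),(28.5,-13)]]
cv2.polylines(g,[np.round(proj(f,P)*16).astype(np.int32)],True,(255,0,0),1,cv2.LINE_8,4)
s=bot.observe();R=Ro.from_euler("xyz",s["tool_rot"]).as_matrix();p=np.array(s["position"])
P=[p+R@np.array([a*2.5,b*8,161])/1e3 for a,b in [(-1,-1),(-1,1),(1,1),(1,-1)]]
cv2.polylines(g,[np.round(proj(f,P)*16).astype(np.int32)],True,(0,255,0),1,cv2.LINE_8,4)
cv2.imwrite("pics/i.png",cv2.resize(g[150:350,180:440,::-1],(780,600),interpolation=cv2.INTER_CUBIC))
print(proj(f,P)[0])
E
```

```text
tip in face mm [2.9 0.2 9.7] rotvec to face stance (tool) [-0.003 -0.002  0.004] F tool [ 0.7 -0.6  1. ] clock 10.25
[-0.71  0.34  0.47  2.23  0.3   0.17  0.86]
[268.86106653 214.47502362]
```

View pics/i.png

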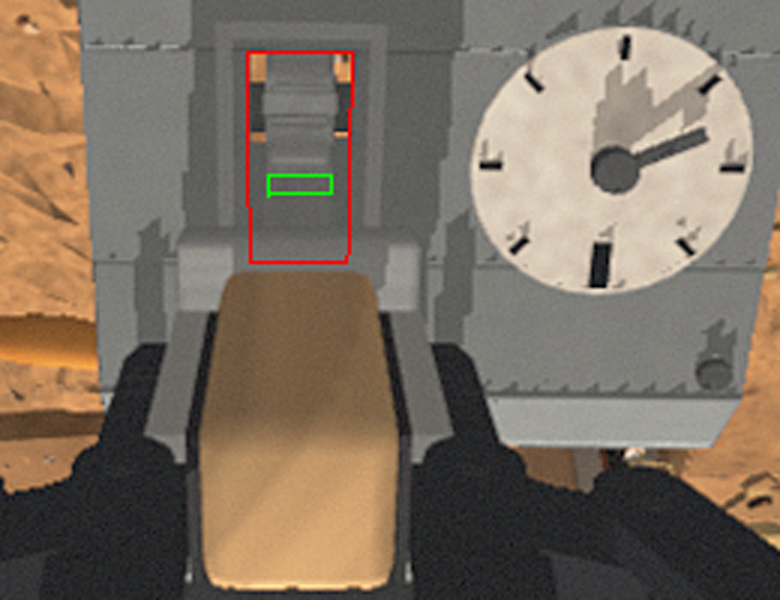

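The slot outline fits and the projected blade tip sits within the slot, in the gap below the tooth. Needle reads about 0.35. Joint 6 is near its limit, so I'll take 7° less tilt, turning about the tip, and then insert.

```bash
python3 -m jog '[[[-9.8,0,0,0,0.061,0,0],[-9.8,0,0,0,0.061,0,0],[0,0,0,0,0,0,0]]]' >/dev/null
python3 -c "
from h import *
rel();print(np.round(bot.observe()['qpos'],2))"
python3 -m jog '[[[0,0,8,0,0,0,0],[0,0,7,0,0,0,0],[0,0,0,0,0,0,0]]]' >/dev/null
python3 -c "
from h import *
rel();print(np.round(bot.observe()['qpos'],2))"
```

```text
tip in face mm [ 5.6  0.5 11. ] rotvec to face stance (tool) [-0.002 -0.118  0.001] F tool [ 0.2 -0.7  0.8] clock 10.6
[-0.47  0.34  0.23  2.1   0.19  0.37  1.01]
tip in face mm [-0.5  1.1 -5.7] rotvec to face stance (tool) [-0.004 -0.121  0.005] F tool [-0.3 -0.2  0.7] clock 10.9
[-0.46  0.37  0.23  2.11  0.19  0.34  1.01]
```

```bash
python3 -m jog '[[[-4,0,7,0,0,0,0],[0,0,7,0,0,0,0],[0,0,0,0,0,0,0]]]' >/dev/null
python3 -c "
from h import *
rel()"
python3 -m jog '[[[-3,0,0,0,0,0,0],[-3,0,0,0,0,0,0],[-3,0,0,0,0,0,0],[-3,0,0,0,0,0,0]]]' >/dev/null
python3 -c "
from h import *
rel()"
python3 -m jog '[[[-3,0,0,0,0,0,0],[0,0,0,0,0,0,0]]]' >/dev/null
python3 -c "
from h import *
rel();print(np.round(bot.observe()['qpos'],2))
f=shot();cv2.imwrite('pics/j.png',cv2.resize(f['img'][130:330,200:440,::-1],(720,600),interpolation=cv2.INTER_CUBIC))"
```

```text
tip in face mm [  2.6   1.1 -20.1] rotvec to face stance (tool) [-0.003 -0.12   0.005] F tool [0.5 0.6 1.1] clock 11.2
tip in face mm [ 15.1   1.1 -20.6] rotvec to face stance (tool) [-0.003 -0.12   0.004] F tool [3.4 1.2 1.2] clock 11.6
tip in face mm [ 18.4   1.1 -21. ] rotvec to face stance (tool) [-0.003 -0.119  0.004] F tool [1.9 0.4 1.1] clock 11.8
[-0.42  0.41  0.2   2.06  0.17  0.34  1.04]
```

View pics/j.png

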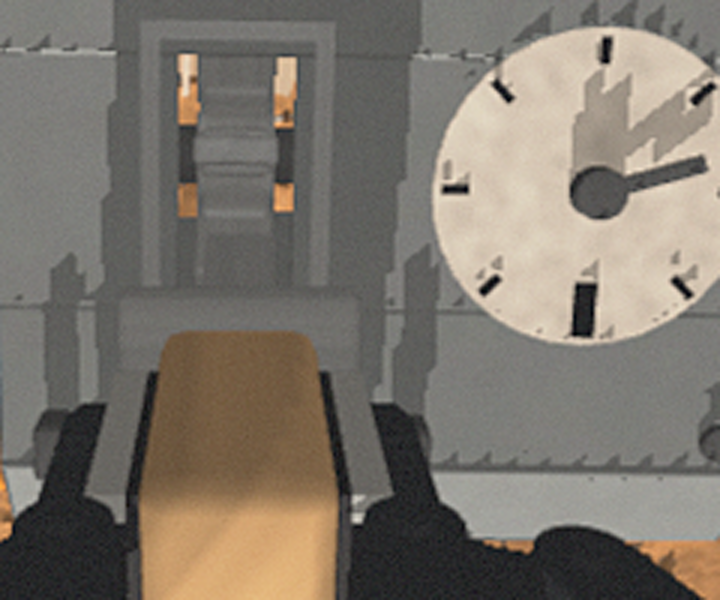

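The needle moved with about 3 N, and the next tooth is visible in mid-slot at about (235,155). I'll add a needle reader, then do the next full stroke.

```bash
cat >> h.py <<'E'
def needle(f):
    N=10 # px per mm
    src=np.array([[-36,44],[-36,116],[36,116],[36,44]],float)
    P=[O+M@np.array([a,b,1.5])/1e3 for a,b in src]
    H=cv2.getPerspectiveTransform(proj(f,P).astype(np.float32),np.array([[(a+36)*N,(b-44)*N] for a,b in src],np.float32))
    w=cv2.cvtColor(cv2.warpPerspective(f["img"],H,(72*N,72*N)),cv2.COLOR_RGB2GRAY).astype(float)
    b,a=np.mgrid[0:72*N,0:72*N]; x=a/N-36;y=b/N-36
    hub=(w<95)&(np.hypot(x,y)<9); cx,cy=x[hub].mean(),y[hub].mean(); 
    x-=cx;y-=cy;r=np.hypot(x,y); k=(w<95)&(r>8)&(r<22)
    th=np.arctan2(y[k].mean(),x[k].mean()); k2=(w<95)&(r>26)&(r<35)&(x>0)&(abs(y)<6)
    tm=np.arctan2(y[k2].mean(),x[k2].mean())
    print("needle q",round(2.4-((th-tm+.3)%(2*np.pi)-.3),3),"mark",round(tm,3),"n",k.sum(),"hub",round(cx,1),round(cy,1))
E
python3 -c "
from h import *
needle(shot())"
python3 -m jog '[[[0,0,-9,0,0,0,0],[0,0,-9,0,0,0,0],[12,0,0,0,0,0,0],[13,0,0,0,0,0,0],[12,0,0,0,0,0,0]]]' >/dev/null
python3 -m jog '[[[0,0,0,0,0,0,0]]]' >/dev/null
python3 -c "
from h import *
rel();needle(shot())"
```

```text
needle q 0.628 mark -0.058 n 4965 hub 1.2 1.0
tip in face mm [-17.7   1.3   1.9] rotvec to face stance (tool) [-0.003 -0.12   0.005] F tool [0.2 1.4 1.9] clock 12.5
needle q 0.663 mark -0.057 n 5323 hub 1.5 1.1
```

```bash
python3 -m jog '[[[-1,-1,8,0,0,0,0],[0,0,8,0,0,0,0],[0,0,4,0,0,0,0],[0,0,0,0,0,0,0]]]' >/dev/null
python3 -c "
from h import *
rel()"
python3 -m jog '[[[-6,0,0,0,0,0,0],[-6,0,0,0,0,0,0],[-6,0,0,0,0,0,0]]]' |grep force:
python3 -c "
from h import *
rel()"
python3 -m jog '[[[-6,0,0,0,0,0,0],[-6,0,0,0,0,0,0],[-6,0,0,0,0,0,0],[0,0,0,0,0,0,0]]]' |grep force:
python3 -c "
from h import *
rel();needle(shot())"
```

```text
tip in face mm [-18.3  -0.4 -19.5] rotvec to face stance (tool) [-0.004 -0.12   0.004] F tool [0.7 0.7 0.1] clock 12.95
force: [-4.2, 0.3, -0.3]
finger_force: 98.4
tip in face mm [  0.5   0.1 -20.7] rotvec to face stance (tool) [-0.003 -0.12   0.004] F tool [ 4.1 -0.2 -1.2] clock 13.25
force: [-0.8, -0.4, -1.2]
finger_force: 98.4
tip in face mm [ 19.2   0.2 -23. ] rotvec to face stance (tool) [-0.003 -0.118  0.004] F tool [ 1.1 -0.5  0.9] clock 13.65
needle q 1.511 mark -0.049 n 4706 hub 1.5 0.8
```

```bash
python3 -m jog '[[[0,0,-10,0,0,0,0],[0,0,-10,0,0,0,0],[12,0,0,0,0,0,0],[13,0,0,0,0,0,0],[12,0,0,0,0,0,0]]]' >/dev/null
python3 -m jog '[[[0,0,0,0,0,0,0]]]' >/dev/null
python3 -c "
from h import *
rel();needle(shot())"
python3 -m jog '[[[0,0,8,0,0,0,0],[0,0,8,0,0,0,0],[0,0,4,0,0,0,0],[0,0,0,0,0,0,0]]]' >/dev/null
python3 -c "
from h import *
rel()"
```

```text
tip in face mm [-17.7   0.3   2. ] rotvec to face stance (tool) [-0.003 -0.12   0.005] F tool [ 0.3 -0.2  1.6] clock 14.3
needle q 1.534 mark -0.044 n 4768 hub 1.7 0.7
tip in face mm [-19.3  -0.3 -19.4] rotvec to face stance (tool) [-0.004 -0.12   0.004] F tool [ 0.1 -0.1  0.8] clock 14.75
```

```bash
python3 -m jog '[[[-6,0,-0.7,0,0,0,0],[-6,0,-0.7,0,0,0,0],[-6,0,-0.7,0,0,0,0]]]' |grep force:
python3 -m jog '[[[-6,0,-0.7,0,0,0,0],[-6,0,-0.7,0,0,0,0],[-4,0,-0.7,0,0,0,0],[-2,0,0,0,0,0,0],[0,0,0,0,0,0,0]]]' |grep force:
python3 -c "
from h import *
rel();needle(shot())"
python3 -m jog '[[[0,0,-9,0,0,0,0],[0,0,-9,0,0,0,0],[12,0,0,0,0,0,0],[12,0,0,0,0,0,0],[12,0,0,0,0,0,0]]]' >/dev/null
python3 -m jog '[[[0,0,0,0,0,0,0]]]' >/dev/null
python3 -c "
from h import *
rel();f=shot();needle(f)
cv2.imwrite('pics/k.png',cv2.resize(f['img'][130:330,200:440,::-1],(720,600),interpolation=cv2.INTER_CUBIC))"
```

```text
force: [-2.3, -0.9, -3.3]
finger_force: 98.4
force: [-1.2, 0.0, -0.7]
finger_force: 98.4
tip in face mm [ 17.9   0.3 -18.7] rotvec to face stance (tool) [-0.003 -0.119  0.004] F tool [ 1.4 -0.1  0.2] clock 15.55
needle q 2.099 mark -0.044 n 5323 hub 1.7 0.7
tip in face mm [-18.1   0.2   3.8] rotvec to face stance (tool) [-0.003 -0.121  0.005] F tool [0.4 0.  1.4] clock 16.2
needle q 2.109 mark -0.041 n 5114 hub 1.8 0.5
```

View pics/k.png

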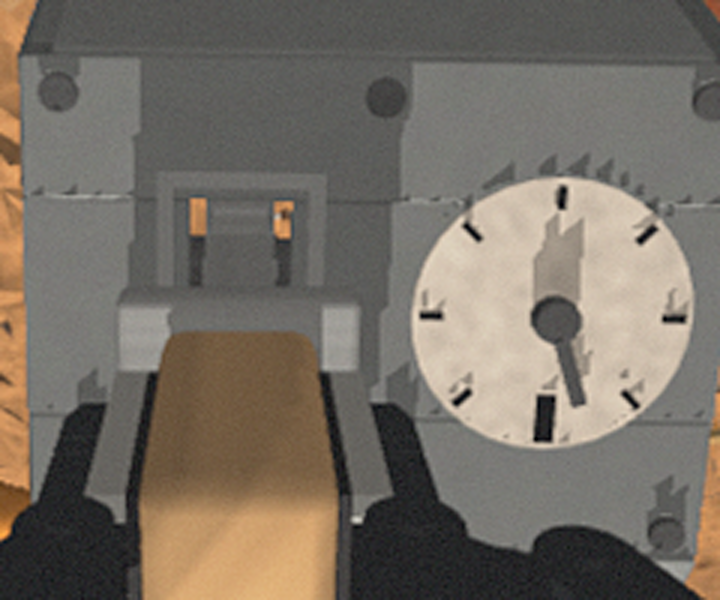

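The needle is about 20° short of the long mark at (543,418), and the reader gives 2.10. Last part stroke, finishing in small steps.

```bash
python3 -m jog '[[[0,0,8,0,0,0,0],[0,0,8,0,0,0,0],[0,0,6,0,0,0,0],[0,0,0,0,0,0,0]]]' >/dev/null
python3 -c "
from h import *
rel()"
python3 -m jog '[[[-5,0,-0.5,0,0,0,0],[-5,0,-0.5,0,0,0,0],[-4,0,-0.5,0,0,0,0],[-2,0,0,0,0,0,0],[0,0,0,0,0,0,0]]]' |grep force:
python3 -c "
from h import *
rel();needle(shot());needle(shot())"
```

```text
tip in face mm [-19.4  -0.3 -19.4] rotvec to face stance (tool) [-0.004 -0.121  0.004] F tool [ 0.3 -0.1  0.3] clock 16.65
force: [-0.1, -0.0, -1.6]
finger_force: 98.4
tip in face mm [ -2.2   0.2 -18.7] rotvec to face stance (tool) [-0.003 -0.119  0.004] F tool [ 0.6 -0.   1.5] clock 17.15
needle q 2.346 mark -0.04 n 5426 hub 1.7 0.5
needle q 2.347 mark -0.041 n 5440 hub 1.8 0.5
```

```bash
python3 -m jog '[[[-1,0,0,0,0,0,0],[-0.5,0,0,0,0,0,0],[0,0,0,0,0,0,0]]]' |grep force:
python3 -c "
from h import *
rel();needle(shot())"
python3 -m jog '[[[1,0,-4,0,0,0,0],[0,0,-8,0,0,0,0],[0,0,-10,0,0,0,0],[0,0,-20,0,0,0,0],[0,0,-15,0,0,0,0]]]' |grep force:
python3 -m jog '[[[0,0,0,0,0,0,0]]]' |grep posi
python3 -c "
from h import *
rel();f=shot();needle(f);f=shot();needle(f)
cv2.imwrite('pics/l.png',cv2.resize(f['img'][100:300,200:440,::-1],(720,600),interpolation=cv2.INTER_CUBIC))"
```

```text
force: [-1.2, 0.0, -1.3]
finger_force: 98.4
tip in face mm [ -1.4   0.2 -19. ] rotvec to face stance (tool) [-0.003 -0.12   0.004] F tool [ 1.6 -0.1  0.8] clock 17.55
needle q 2.357 mark -0.041 n 5408 hub 1.8 0.5
force: [-0.1, -0.7, -1.1]
finger_force: 98.3
position: [0.526, 0.0583, 0.293]
tip in face mm [ 6.2  0.8 39.8] rotvec to face stance (tool) [-0.001 -0.116  0.004] F tool [0.2 0.  1.3] clock 18.2
needle q 2.362 mark -0.032 n 4841 hub 1.6 0.3
needle q 2.359 mark -0.032 n 4773 hub 1.6 0.4
```

View pics/l.png

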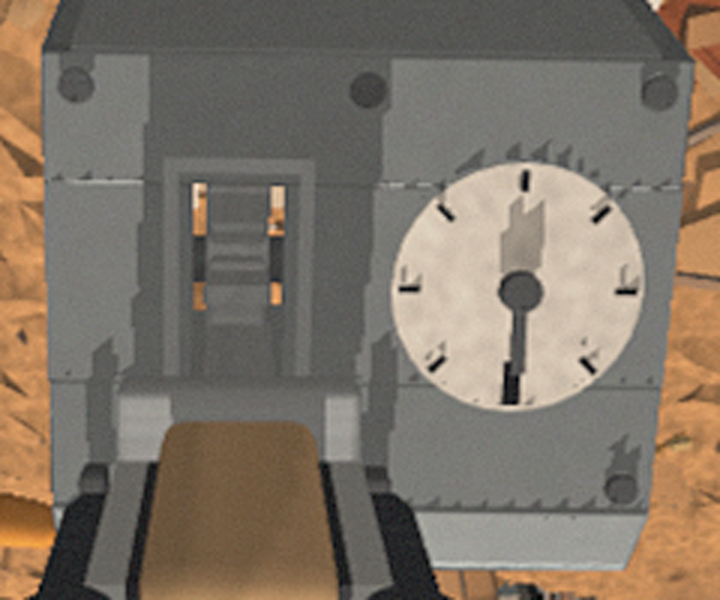

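The needle lies on the long mark (hub (521,291), needle tip (517,370), mark (511,383)) and stays there with the blade out. Taking the spoon back.

```bash
cat >> h.py <<'E'
def to(p,rpy):
    s=bot.observe();R=Ro.from_euler("xyz",s["tool_rot"]).as_matrix();Rd=Ro.from_euler("xyz",rpy).as_matrix()
    d=np.array(p)-s["position"]
    print("shift tool mm",np.round(R.T@d*1e3,1),"in target frame",np.round(Rd.T@d*1e3,1),"rotvec",np.round(Ro.from_matrix(R.T@Rd).as_rotvec(),3),"pos",np.round(s["position"],4),"F",np.round(s["force"],1),"q",np.round(s["qpos"],2),"clock",s["clock"])
BP=[.4967,-.301,.171];BR=[np.pi,0,-3.07]
E
python3 -c "
from h import *
to([BP[0],BP[1],.30],BR)"
```

```text
shift tool mm [ -18.2 -360.1   -1.1] in target frame [  54.9 -356.2   -8.9] rotvec [-0.04   0.369 -0.196] pos [0.5259 0.0583 0.2911] F [-0.8  0.4 -0.7] q [-0.47  0.28  0.21  2.11  0.21  0.43  0.99] clock 18.3
```

```bash
python3 -m jog '[[[0,0,-5,-0.01,0.092,-0.049,0],[0,0,-4,-0.01,0.092,-0.049,0],[0,0,0,-0.01,0.092,-0.049,0],[0,0,0,-0.01,0.092,-0.049,0],[5,-20,0,0,0,0,0]]]' >/dev/null
python3 -m jog '[[[5,-37,0,0,0,0,0],[5,-37,0,0,0,0,0],[5,-37,0,0,0,0,0],[5,-37,0,0,0,0,0],[5,-37,0,0,0,0,0]]]' >/dev/null
python3 -m jog '[[[5,-37,0,0,0,0,0],[5,-37,0,0,0,0,0],[5,-37,0,0,0,0,0],[5,-25,0,0,0,0,0],[0,0,0,0,0,0,0]]]' >/dev/null
python3 -c "
from h import *
to([BP[0],BP[1],.27],BR)"
```

```text
shift tool mm [  0.2 -11.9  28.4] in target frame [  0.4 -12.   28.4] rotvec [-0.002 -0.002 -0.005] pos [ 0.4962 -0.289   0.2984] F [ 0.8  0.1 -1.2] q [ 0.33  0.45  0.14  1.75 -0.07  0.95  2.13] clock 19.8
```

```bash
python3 -m jog '[[[0,-7,14,0,0,-0.005,0],[0,-5,14,0,0,0,0],[0,0,10,0,0,0,0],[0,0,0,0,0,0,0],[0,0,0,0,0,0,0]]]' >/dev/null
python3 -c "
from h import *
to(BP,BR)
f=shot();spots(f,['spoon_tip','block_mouth','spoon_handle']);f=shot('side');spots(f,['spoon_tip','block_mouth','spoon_handle'])
f=shot('scene');spots(f,['spoon_tip','block_mouth','spoon_handle'])
"
```

```text
shift tool mm [ 2.1 -4.1 90.1] in target frame [ 2.1 -4.2 90.1] rotvec [-0.    -0.001  0.006] pos [ 0.4985 -0.2967  0.2611] F [-0.1 -0.4 -1.7] q [ 0.34  0.5   0.13  1.77 -0.08  0.87  2.15] clock 20.3
spoon_tip [([0.4983, -0.2969, 0.2013], 0.68), ([0.4978, -0.3006, 0.0953], 0.57)]
block_mouth [([0.4978, -0.3043, 0.0804], 0.77)]
spoon_handle [([0.4978, -0.2959, 0.204], 0.63)]
spoon_tip [([0.5004, -0.295, 0.101], 0.5)]
block_mouth [([0.4978, -0.2985, 0.0731], 0.97)]
spoon_handle [([0.5019, -0.2919, 0.2017], 0.49), ([0.5989, 0.051, 0.1043], 0.2)]
spoon_tip [([0.496, -0.2946, 0.1039], 0.6)]
block_mouth [([0.4988, -0.3035, 0.0806], 0.78)]
spoon_handle [([0.5017, -0.2963, 0.2022], 0.61)]
```

```bash
python3 -m jog '[[[2,-4,0,0,0,0,0],[0,0,8,0,0,0,0],[0,0,12,0,0,0,0],[0,0,15,0,0,0,0],[0,0,0,0,0,0,0]]]' >/dev/null
python3 -c "
from h import *
to(BP,BR)"
```

```text
shift tool mm [-1.  -0.3 53. ] in target frame [-0.9 -0.3 53. ] rotvec [ 0.001 -0.004  0.005] pos [ 0.4958 -0.3008  0.224 ] F [ 0.1 -0.7 -1.9] q [ 0.36  0.55  0.12  1.8  -0.09  0.8   2.17] clock 21.4
```

```bash
python3 -m jog '[[[-1,0,12,0,0,0,0],[0,0,14,0,0,0,0],[0,0,14,0,0,0,0],[0,0,8,0,0,0,0],[0,0,0,0,0,0,0]]]' | egrep 'posi|^force'
python3 -m jog '[[[0,0,2,0,0,0,0],[0,0,2,0,0,0,0],[0,0,0,0,0,0,0]]]' | egrep 'posi|^force'
```

```text
position: [0.4972, -0.3011, 0.177]
force: [-0.5, -0.1, -0.2]
position: [0.4977, -0.3014, 0.1746]
force: [-0.9, 0.1, -1.5]
```

```bash
python3 -m jog '[[[0,0,1.5,0,0,0,0],[0,0,1,0,0,0,0],[0,0,0,0,0,0,0]]]' | egrep 'posi|^force'
python3 -m jog '[[[0,0,1,0,0,0,0],[0,0,0,0,0,0,0]]]' | egrep 'posi|^force'
```

```text
position: [0.4976, -0.3013, 0.1719]
force: [0.8, -0.4, -1.6]
position: [0.4977, -0.3014, 0.1716]
force: [-2.5, 1.9, 11.1]
```

Seated: 11 N at the height where I took it. Releasing.

```bash
python3 -m jog '[[[0,0,0,0,0,0,0.3],[0,0,0,0,0,0,1],[0,0,0,0,0,0,1],[0,0,0,0,0,0,1],[0,0,0,0,0,0,1]]]' | egrep 'posi|^force|grip'
python3 -m jog '[[[0,0,-10,0,0,0,1],[0,0,-30,0,0,0,1],[0,0,-40,0,0,0,1],[0,0,-40,0,0,0,1],[0,0,0,0,0,0,0.5]]]' | egrep 'posi|^force|grip'
python3 - <<'E'
from h import *
f=shot("side");spots(f,["spoon_handle","cover_edge","cover_hinge"]);cv2.imwrite('pics/m.png',cv2.resize(f['img'][130:390,190:420,::-1],None,fx=2.2,fy=2.2))
f=shot("scene");spots(f,["spoon_handle","cover_edge","cover_hinge"]);
to([.6,.05,.3],BR)
E
```

```text
position: [0.4977, -0.3014, 0.1709]
force: [-1.5, -0.7, 0.0]
grip_width: 0.0818
position: [0.499, -0.3022, 0.2967]
force: [1.0, -0.3, -0.1]
grip_width: 0.0732
spoon_handle [([0.5002, -0.2969, 0.1097], 0.87)]
cover_edge [([0.613, 0.0436, 0.2243], 0.87), ([0.644, 0.0405, 0.1402], 0.69)]
cover_hinge [([0.6467, 0.0443, 0.1407], 0.85)]
spoon_handle [([0.5012, -0.3004, 0.1104], 0.98)]
cover_edge [([0.614, 0.0454, 0.2267], 0.66)]
cover_hinge [([0.653, 0.045, 0.1358], 0.83)]
shift tool mm [-129.1  342.3  -10.1] in target frame [-127.4  342.9   -9.8] rotvec [-0.    -0.002  0.005] pos [ 0.4975 -0.3011  0.2902] F [-0.4  0.5  0.4] q [ 0.35  0.47  0.13  1.74 -0.07  0.94  2.16] clock 24.1
```

View pics/m.png

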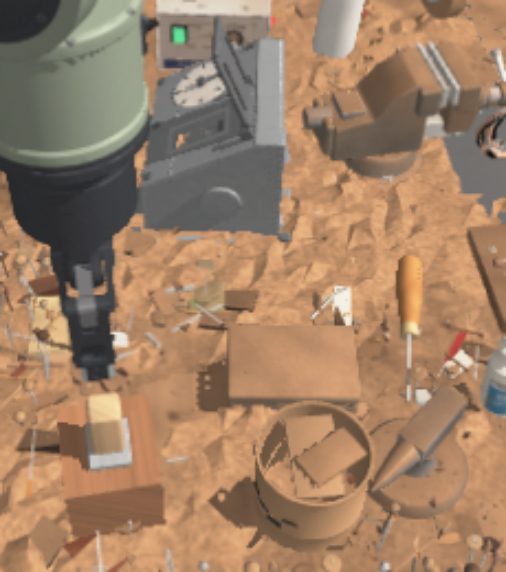

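The spoon stands upright in the block at (105,430) in the crop and the cover is still standing open. Now I'll plan the cover arc.

```bash
cat > cov.py <<'E'
from h import *
RT=[np.pi,0,np.pi-.13]
xh=np.array([np.cos(-.13),np.sin(-.13),0])
H=O+M@np.array([.060,0,.0065])
def tcp(q,r=.070,gap=0):
    d=M@np.array([-np.cos(q),0,np.sin(q)]);n=M@np.array([np.sin(q),0,np.cos(q)])
    return H+r*d+(.003+.011*abs(n@xh)+gap)*n+np.array([0,0,.0726])
E
python3 - <<'E'
from cov import *
print("H",H)
to([BP[0],BP[1],.33],RT); 
W=H+xh*.030; W[2]=.33; print("W",W); to(W,RT)
R=Ro.from_euler("xyz",RT).as_matrix()
p=tcp(1.69,gap=.01); print("start",p,"from W",np.round(R.T@(p-W)*1e3,1))
qs=[1.69,1.5,1.3,1.1,.9,.7,.5,.35,.25,.15,.08,.03,0,-.03]
for a,b in zip(qs[:-1],qs[1:]): print(b,np.round(R.T@(tcp(b)-tcp(a))*1e3,1),np.round(tcp(b),3))
E
```

```text
H [0.64650402 0.04152798 0.13890745]
shift tool mm [  0.9   0.2 -39.8] in target frame [  0.8   0.  -39.8] rotvec [-0.    -0.002  0.207] pos [ 0.4975 -0.3011  0.2902] F [-0.4  0.5  0.4] q [ 0.35  0.47  0.13  1.74 -0.07  0.94  2.16] clock 24.1
W [0.67625087 0.03763895 0.33      ]
shift tool mm [-204.1  324.1  -40.2] in target frame [-133.3  359.1  -39.8] rotvec [-0.    -0.002  0.207] pos [ 0.4975 -0.3011  0.2902] F [-0.4  0.5  0.4] q [ 0.35  0.47  0.13  1.74 -0.07  0.94  2.16] clock 24.1
start [0.64294265 0.04199358 0.28518253] from W [33.6  0.  44.8]
1.5 [13.8 -0.   4.2] [0.62  0.045 0.277]
1.3 [13.5 -0.   7.5] [0.607 0.047 0.27 ]
1.1 [11.7  0.  10.5] [0.595 0.048 0.259]
0.9 [ 9.2 -0.  13. ] [0.586 0.049 0.246]
0.7 [ 6.1 -0.  14.9] [0.58  0.05  0.231]
0.5 [ 2.6  0.  16. ] [0.577 0.051 0.215]
0.35 [-0.   0.   9.1] [0.577 0.051 0.206]
0.25 [-0.6 -0.   5.9] [0.578 0.051 0.2  ]
0.15 [-1.1  0.   5.9] [0.579 0.05  0.195]
0.08 [-1.1  0.   4.1] [0.58 0.05 0.19]
0.03 [-0.9 -0.   2.9] [0.581 0.05  0.188]
0 [-0.6 -0.   1.7] [0.581 0.05  0.186]
-0.03 [-0.7  0.   1.7] [0.582 0.05  0.184]
```

```bash
python3 -m jog '[[[0,0,-13,0,0,0.1,0],[0,0,-14,0,0,0.107,0],[0,0,-13,0,0,0,0],[-7,18,0,0,0,0,0],[-13,36,0,0,0,0,0]]]' 60 >/dev/null
python3 -m jog '[[[-13,36,0,0,0,0,0],[-13,36,0,0,0,0,0],[-13,36,0,0,0,0,0],[-13,36,0,0,0,0,0],[-13,36,0,0,0,0,0]]]' >/dev/null
python3 -m jog '[[[-13,36,0,0,0,0,0],[-13,36,0,0,0,0,0],[-13,36,0,0,0,0,0],[-10,18,0,0,0,0,0],[0,0,0,0,0,0,0]]]' | egrep 'posi|^force|grip|rot'
python3 -c "
from cov import *
to(tcp(1.69,gap=.012),RT)"
```

```text
position: [0.6782, 0.0418, 0.3298]
tool_rot: [3.142, -0.001, 3.018]
force: [-0.0, -0.1, 0.4]
grip_width: 0.0002
shift tool mm [33.1 -4.2 43.9] in target frame [33.1 -4.4 43.8] rotvec [ 0.    -0.001  0.007] pos [0.6782 0.0418 0.3298] F [-0.  -0.1  0.4] q [-0.22  0.59  0.12  1.42 -0.08  1.14  1.36] clock 25.6
```

```bash
python3 -m jog '[[[5,-4,15,0,0,0.007,0],[5,0,15,0,0,0,0],[5,0,14,0,0,0,0],[8,0,0,0,0,0,0],[0,0,0,0,0,0,0]]]' | egrep 'posi|^force'
python3 -m jog '[[[5,0,0,0,0,0,0],[5,0,0,0,0,0,0],[4,0,0,0,0,0,0],[0,0,0,0,0,0,0]]]' | egrep 'posi|^force'
python3 -m jog '[[[4,0,0.5,0,0,0,0],[4,0,1,0,0,0,0],[4,0,1,0,0,0,0],[0,0,0,0,0,0,0]]]' | egrep 'posi|^force'
python3 -c "
from cov import *
f=shot('side');spots(f,['cover_edge'])
f=shot('scene');spots(f,['cover_edge'])
to(tcp(1.5),RT)"
```

```text
position: [0.6533, 0.037, 0.2871]
force: [0.9, -0.0, 0.3]
position: [0.6398, 0.0394, 0.287]
force: [0.2, -0.7, 0.8]
position: [0.6281, 0.041, 0.2841]
force: [1.2, -0.4, -1.0]
cover_edge [([0.6081, 0.047, 0.2236], 0.74)]
cover_edge [([0.6115, 0.0475, 0.2246], 0.84), ([0.601, 0.0473, 0.1075], 0.37)]
shift tool mm [8.7 2.8 6.7] in target frame [8.6 2.9 6.7] rotvec [-0.001 -0.001 -0.007] pos [0.6282 0.041  0.284 ] F [-0.4  0.3 -0.3] q [-0.24  0.55  0.12  1.61 -0.07  0.98  1.34] clock 27.1
```

Near contact. Following the arc now, slowly and checking the force.

```bash
python3 -m jog '[[[4,1,3,0,0,0,0],[5,1,4,0,0,0,0],[5,0,2.5,0,0,0,0],[5,0,2.5,0,0,0,0]]]' | egrep 'posi|^force'
python3 -m jog '[[[3.5,0,2,0,0,0,0],[4,0,3,0,0,0,0],[4,0,3.5,0,0,0,0],[4,0,4,0,0,0,0]]]' | egrep 'posi|^force'
python3 -c "
from cov import *
f=shot('side');spots(f,['cover_edge'])
f=shot('scene');spots(f,['cover_edge'])
to(tcp(1.1),RT)"
```

```text
position: [0.6094, 0.0457, 0.2718]
force: [4.4, -0.4, 1.1]
position: [0.5941, 0.0478, 0.2593]
force: [4.5, -0.6, 1.1]
cover_edge [([0.5688, 0.0526, 0.1923], 0.85), ([0.6684, -0.1885, 0.0013], 0.68)]
cover_edge [([0.5751, 0.0534, 0.1889], 0.78), ([0.5988, 0.0451, 0.1051], 0.16)]
shift tool mm [-1.   0.7 -0. ] in target frame [-1.   0.7 -0. ] rotvec [-0.001 -0.002 -0.007] pos [0.5939 0.0477 0.2593] F [-0.1  0.4 -0.3] q [-0.26  0.53  0.11  1.73 -0.07  0.89  1.32] clock 28.1
```

```bash
python3 -m jog '[[[3.2,0,4.2,0,0,0,0],[3,0,4.4,0,0,0,0],[3,0,4.5,0,0,0,0],[2,0,5,0,0,0,0],[2,0,5,0,0,0,0]]]' | egrep 'posi|^force'
python3 -m jog '[[[2,0,5,0,0,0,0],[1,0,5,0,0,0,0],[1,0,5,0,0,0,0],[0.6,0,5,0,0,0,0],[0,0,0,0,0,0,0]]]' | egrep 'posi|^force'
python3 -c "
from cov import *
f=shot('side');spots(f,['cover_edge'])
f=shot('scene');spots(f,['cover_edge'])
to(tcp(.5),RT)"
```

```text
position: [0.5811, 0.0495, 0.236]
force: [2.1, -0.5, 2.1]
position: [0.5762, 0.0501, 0.2156]
force: [-0.2, 0.5, 0.3]
cover_edge [([0.5529, 0.054, 0.1406], 0.88)]
cover_edge []
shift tool mm [-0.4  0.6  1.1] in target frame [-0.4  0.6  1.1] rotvec [-0.001 -0.001 -0.007] pos [0.5767 0.05   0.2165] F [ 0.2  0.7 -0.4] q [-0.26  0.56  0.1   1.81 -0.08  0.78  1.31] clock 29.3
```

```bash
python3 -m jog '[[[0,0,3.5,0,0,0,0],[0,0,3.5,0,0,0,0],[0,0,3,0,0,0,0],[-0.3,0,2.5,0,0,0,0],[-0.3,0,2,0,0,0,0]]]' | egrep 'posi|^force'
python3 -m jog '[[[-0.3,0,2,0,0,0,0],[-0.3,0,2,0,0,0,0],[-0.4,0,2,0,0,0,0],[-0.3,0,1.5,0,0,0,0],[0,0,0,0,0,0,0]]]' | egrep 'posi|^force'
python3 -m jog '[[[-0.3,0,1,0,0,0,0],[-0.3,0,1,0,0,0,0],[-0.3,0,1,0,0,0,0],[-0.3,0,1,0,0,0,0],[0,0,0,0,0,0,0]]]' | egrep 'posi|^force'
python3 -c "
from cov import *
to(tcp(0),RT)"
```

```text
position: [0.5775, 0.05, 0.2018]
force: [1.0, -0.2, 3.3]
position: [0.5785, 0.0498, 0.1942]
force: [0.3, -0.2, 0.6]
position: [0.5797, 0.0496, 0.1903]
force: [-0.4, -0.6, 1.1]
shift tool mm [-1.7  0.7  4.4] in target frame [-1.7  0.7  4.4] rotvec [-0.001 -0.001 -0.007] pos [0.5797 0.0496 0.1903] F [-0.4 -0.6  1.1] q [-0.26  0.6   0.1   1.82 -0.08  0.73  1.32] clock 30.8
```

```bash
python3 -m jog '[[[-0.3,0,0.8,0,0,0,0],[-0.3,0,0.8,0,0,0,0],[-0.3,0,0.8,0,0,0,0],[-0.3,0,0.8,0,0,0,0],[0,0,0,0,0,0,0]]]' | egrep 'posi|^force'
python3 -m jog '[[[-0.3,0,0.7,0,0,0,0],[-0.3,0,0.7,0,0,0,0],[0,0,0,0,0,0,0]]]' | egrep 'posi|^force'
python3 -m jog '[[[0,0,0.7,0,0,0,0],[0,0,0.7,0,0,0,0],[0,0,0,0,0,0,0]]]' | egrep 'posi|^force'
```

```text
position: [0.5809, 0.0494, 0.1871]
force: [-3.0, 0.5, 1.4]
position: [0.5816, 0.0494, 0.1858]
force: [-2.2, -0.2, 2.2]
position: [0.5819, 0.0493, 0.1846]
force: [-0.9, -0.3, 1.6]
```

```bash
python3 -m jog '[[[0,0,0.6,0,0,0,0],[0,0,0.6,0,0,0,0],[0,0,0,0,0,0,0]]]' | egrep 'posi|^force'
python3 -m jog '[[[0,0,0.6,0,0,0,0],[0,0,0.6,0,0,0,0],[0,0,0,0,0,0,0]]]' | egrep 'posi|^force'
python3 -m jog '[[[0,0,0.5,0,0,0,0],[0,0,0,0,0,0,0]]]' | egrep 'posi|^force'
```

```text
position: [0.582, 0.0493, 0.1838]
force: [-0.8, -0.0, 10.6]
position: [0.5821, 0.0493, 0.1834]
force: [-6.8, -0.2, 24.8]
position: [0.5821, 0.0493, 0.1833]
force: [-8.9, -1.7, 31.3]
```

Firm stop at 25–31 N with no further travel, so it's shut. Backing off and checking.

```bash
python3 -m jog '[[[0,0,-3,0,0,0,0],[0,0,-15,0,0,0,0],[2,0,-30,0,0,0,0],[15,0,-35,0,0,0,0],[20,0,-30,0,0,0,0]]]' | egrep 'posi|^force'
python3 -m jog '[[[20,0,-10,0,0,0,0],[20,0,0,0,0,0,0],[0,0,0,0,0,0,0],[0,0,0,0,0,0,0]]]' | egrep 'posi|^force'
python3 - <<'E'
from cov import *
a=shot('scene');spots(a,['cover_edge','cover_hinge','spoon_handle','compound_bar','brass_block'])
b=shot('side');spots(b,['cover_edge','spoon_handle','flat_tin','gouge'])
f=shot();needle(f)
print("shut edge expected",np.round(H+M@np.array([-.092,0,0]),4))
ims=[cv2.resize(i,(390,290),interpolation=cv2.INTER_CUBIC) for i in (a["img"][140:260,200:360],b["img"][140:245,245:385],f["img"][130:420,80:470],b["img"][290:390,190:325])]
cv2.imwrite('pics/n.png',np.vstack([np.hstack(ims[:2]),np.hstack(ims[2:])])[:,:,::-1])
E
```

```text
position: [0.5449, 0.0545, 0.2958]
force: [-0.1, 0.2, 0.5]
position: [0.5055, 0.0601, 0.3047]
force: [0.6, 0.2, -0.5]
cover_edge [([0.5687, 0.0518, 0.0985], 0.76)]
cover_hinge [([0.6518, 0.0428, 0.1369], 0.98)]
spoon_handle [([0.4998, -0.3, 0.1135], 0.68)]
compound_bar [([0.5113, 0.2788, -0.0025], 0.84)]
brass_block [([0.4333, -0.112, -0.0037], 0.97)]
cover_edge [([0.5642, 0.055, 0.0962], 0.97)]
spoon_handle [([0.4987, -0.2992, 0.1092], 0.78)]
flat_tin [([0.6697, -0.19, -0.0004], 0.97)]
gouge [([0.7901, -0.1524, 0.0021], 0.76)]
needle q 2.653 mark 0.001 n 17839 hub 1.5 0.3
shut edge expected [0.566  0.0521 0.0957]
```

View pics/n.png

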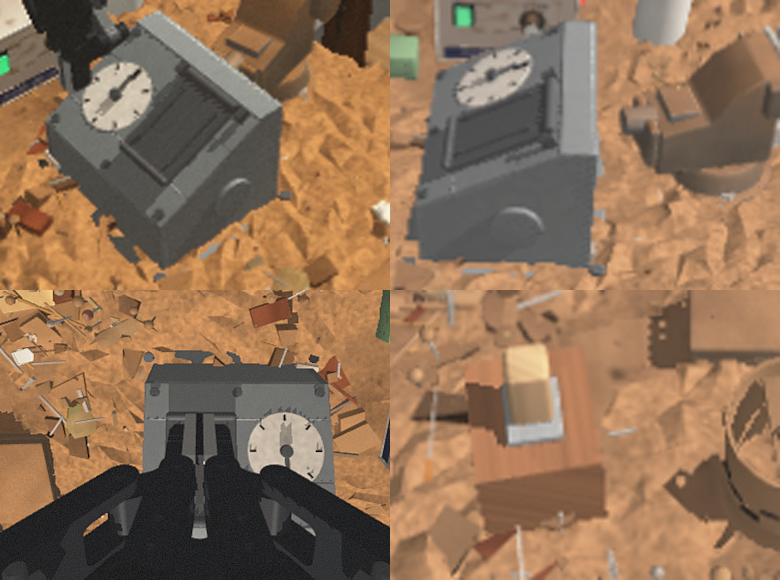

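The cover lies flat, with its free edge within 4 mm of the shut position. The needle points at the long mark; the last reader value is void because the gripper's shadow confused it. The spoon stands in its block and nothing else has moved. Handing in.

```bash
python3 -c "
from workcell import bot
print(bot.job_done())"
```

```text
the job is handed in; nothing more can be done
None
```

I've handed the job in, with no verdict given back: the needle points at the long mark (about 2.36–2.39 rad against 2.4), the spoon is upright in its block, the cover was pushed slowly shut, nothing else in the scene moved, and the clock read about 33 s.

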